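Close the louvres of the cheese counter's curved air outlet

TASK

Close the cheese counter's curved air outlet: starting with the green blade, run the closed fingertips along the row, just above the duct, so that each of the five upright blades folds down flat over its slot, one after another. Do it in one unbroken pass that follows the curve, without lifting the fingers away until the last blade lies flat, and with a light touch, never pressing hard. Leave the cheeses and the jar untouched, and finish with the hand clear of everything.

Things in the scene. Friction and masses are not known exactly. Their poses are not given: they have to be found in the camera images.
- outlet: Curved dark-steel air duct fixed on the deck: 60 mm wide, flat top 25 mm above the deck, centre line an arc of 180 mm radius. Origin on the deck below the third (middle) blade's hinge; z up; the arc's centre lies 180 mm along own -x (the duct bulges to own +x); own +y points along the row to the green end. Turned only about z; never moves.
- blade1_root (a point): Middle of the hinge line of the first (the only green one) louvre blade, 4 mm above the duct's top, on the arc's centre line; the roots follow one another every 50 mm of arc.
- blade2_root (a point): Middle of the hinge line of the second (white) louvre blade, 4 mm above the duct's top, on the arc's centre line; the roots follow one another every 50 mm of arc.
- blade3_root (a point): Middle of the hinge line of the third (white, the middle) louvre blade, 4 mm above the duct's top, on the arc's centre line; the roots follow one another every 50 mm of arc.
- blade4_root (a point): Middle of the hinge line of the fourth (white) louvre blade, 4 mm above the duct's top, on the arc's centre line; the roots follow one another every 50 mm of arc.
- blade5_root (a point): Middle of the hinge line of the fifth and last (white) louvre blade, 4 mm above the duct's top, on the arc's centre line; the roots follow one another every 50 mm of arc.
- blade1 (a joint): Hinge angle (rad) of the first (the only green one) blade: 0 upright (a stop, it bends no farther back), 1.5 flat over its slot (a stop). A plate 38 mm long from its hinge, 40 mm wide across the row, 3 mm thick; upright, its top is 67 mm above the deck. It folds only along the row, away from the green end, towards the next blade's root.
- blade2 (a joint): Hinge angle (rad) of the second (white) blade: 0 upright (a stop, it bends no farther back), 1.5 flat over its slot (a stop). Built and folding like the first. Hinge friction (0.012 N m: a push of 0.3 N at its top, 2 N close to the hinge) holds any blade where it is left.
- blade3 (a joint): Hinge angle (rad) of the third (white, the middle) blade: 0 upright (a stop, it bends no farther back), 1.5 flat over its slot (a stop). Built and folding like the first. A flat blade's upper face is 6 mm above the duct's top at its hinge, 8 mm at its far end; a fingertip must pass about that low to leave a blade flat.
- blade4 (a joint): Hinge angle (rad) of the fourth (white) blade: 0 upright (a stop, it bends no farther back), 1.5 flat over its slot (a stop). Built and folding like the first.
- blade5 (a joint): Hinge angle (rad) of the fifth and last (white) blade: 0 upright (a stop, it bends no farther back), 1.5 flat over its slot (a stop). Like the first; it folds beyond the end of the row.
- cheese: Yellow block of cheese, 90 x 50 x 45 mm high, loose on the deck at the bulging side of the duct; origin at the centre of its underside. Leave alone.
- jar: Dark red-brown chutney jar with a brass lid, 60 mm across, 70 mm high, loose on the deck inside the curve; origin at the centre of its underside. Leave alone.
- goat: White round goat's cheese with a paper band, 56 mm across, 50 mm high, loose on the deck at the bulging side of the duct; origin at the centre of its underside. Leave alone.

How it is judged:
By the outcome, as a careful person would: the job done as asked, in the order asked, and still so for the second after the job is handed in, with the robot touching nothing.
It also fails if it takes over 45 s, if anything falls off the work surface, if the arm or the gripper's body presses on something with over 40 N, if the wrist force passes 120 N, or if a joint passes its speed limit or range.

ROBOT

A 6-joint arm with a two-finger parallel gripper is mounted at the origin on the work surface. World frame = base frame: x ahead of the robot, y to its left, z up, the work surface at z = 0. Lengths are in m, angles in rad, forces in N, time in s.
With the tool pointing down it reaches from about 0.3 to 0.775 m from the base axis. Payload 14.6 kg.
Tool frame: the origin (TCP) lies midway between the tips of the shut fingers; the grasp point (between the pads) lies 19 mm behind it (ctrl.tcp_to_grasp is the z of the grasp point in the tool frame, in m); z points along the fingers, y is the line along which they close (so a half turn about z gives the same grasp; the last joint's range is limited). The gripper opens to 94 mm and grips with 3 to 60 N. Pads are 16 mm wide; open, the fingers measure 119 mm over their backs; the gripper's body (75 mm by 177 mm) begins 78 mm behind the grasp point.
Start: joints at [-1.311, 0.3, 1.521, -0, 1.321, -0.067], TCP at [0.177, -0.521, 0.205] pointing down, gripper open.
Joint ranges: [-3.03, 3.03], [-0.79, 2.21], [0.23, 2.52], [-1.04, 4.18], [0, 3.07], [-2.55, 2.55]. Speed limits (rad/s): [2.22, 2.22, 2.57, 3.14, 3.14, 3.14].

INTERFACE

Orientations are given as [roll, pitch, yaw] about the fixed x, y, z axes, in that order (R = Rz(yaw) Ry(pitch) Rx(roll)).
In Python, from station import monitor, camera, ctrl gives the robot as it stands.
- The arm moves only by the tool apply_moves, never from a script. Its argument "plan" is one flat list of numbers, 4 for each row, row after row: the shift along the tool's x, y, z in mm, then the turn about the tool's z in rad. In form: [dx, dy, dz, spin, dx, dy, dz, spin, ...]. A call has 1 to 20 rows; each row shifts and turns the commanded pose from where the row before left it, along the tool's axes as they then stand; what a row does not reach is not made up. A row lasts 1/10 s, in which the tool goes at most 50 mm and 8.59 degrees, less where a joint would pass 70% of its speed; a pose out of reach is approached as far as the arm can. A call is refused whole if a number of a shift passes 50 or a number of a turn 0.15, either way. A call with a gripper value outside its range is refused whole. "hand" is the gripper command: -1 is shut, 1 is fully open, values between are in proportion, set as the call begins (left out, the last holds). The fingers move at their own pace and stop on an object; "squeeze" is the grip in N (left out, the last holds). Time passes only in rows, so rows that do not move let the fingers close. It gives the time, the measured TCP pose, the force, the opening and the grip force at its end, in the units of the state.
- monitor.get_obs(): the state, without advancing time (a new reading comes with each control period).
- camera(name): name is "side" or "top"; returns a dict with "image" (480x640x3 uint8, red, green, blue), "range_z" (480x640 float32, m along the optical axis (not along the pixel's ray), 0 where there is no reading), "mtx" (3x3 intrinsics, pixels), "rvec" (rotation vector, rad) and "tvec" (3), from world to camera coordinates, as OpenCV has them. Camera axes: x right, y down, z forward; pixel columns grow to the right and rows downward; lengths in m; the calibration is good to about 2 mm. A picture is of the moment at which its call begins.
- ctrl.hand_in(): hands the job in; it is judged then, once.
The state is a dict: "time_s": time; "qpos": joint angles; "joint_vel": joint speeds; "tau": joint torques, N m; "ee_pos": TCP position; "eef_rot": TCP orientation; "force": force on the tool from outside, world axes, zero at the start; "moment": the same for the moment, N m; "grip_width": finger opening in m; "grip_force": force on a finger pad.
Only numpy, scipy, OpenCV 4.12 (cv2) and the standard library are available. Lean on these libraries where they do the work, as an engineer would, in place of code of your own. Each camera call takes 0.05 s, during which the arm holds its last target. There are 200 camera calls.

## Working session

There is one attempt and no reset: what is moved stays moved. The work goes in short steps, Python scripts to look and compute and a tool call to move; the robot and the scene stay as the last step left them, time stands still between calls to the robot, and variables do not carry over. Pictures are saved under pics/ and viewed, at most 10 in all, crops included, and the job is handed in when it is done.

Besides the shell and the picture viewer there is one more tool, called after "Emit:" as name(argument=value, ...) on one line, values as JSON. apply_moves: Moves the arm, as the interface text tells. Its arguments: {"type":"object","properties":{"plan":{"type":"array","items":{"type":"number"}},"hand":{"type":"number"},"squeeze":{"type":"number"}},"required":["plan"]}

```bash
mkdir -p pics; ls; python3 - <<'E'
from station import monitor,camera,ctrl
import cv2,numpy as np
o=monitor.get_obs();print(o)
for n in("side","top"):
    c=camera(n);cv2.imwrite(f"pics/{n}0.png",c["image"][:,:,::-1]);np.savez(f"{n}0.npz",**c)
    print(n,c["mtx"],c["rvec"],c["tvec"])
print(ctrl.tcp_to_grasp)
E
```

```text
pics
{'time_s': 0.0, 'qpos': array([-1.31056487e+00,  3.00478278e-01,  1.52155753e+00,  5.74672823e-06,
        1.32069819e+00, -6.65981152e-02]), 'joint_vel': array([-8.86993133e-04,  3.48544389e-04, -1.82229264e-03,  1.15418011e-04,
       -6.87530752e-05,  7.34151029e-04]), 'tau': array([ 1.70137955e-03, -5.31800365e+01, -3.52734625e+01,  7.08798040e-02,
        2.44703132e-02, -1.32747095e-04]), 'ee_pos': array([ 0.17650757, -0.52064102,  0.20489235]), 'eef_rot': array([-3.14045421e+00, -8.15090671e-05,  3.26828103e-01]), 'force': array([-0.47628064, -0.49661094, -0.43589387]), 'moment': array([0.00357244, 0.01422142, 0.04103327]), 'grip_force': 0.0, 'grip_width': 0.09412279182711672}
side [[513.50240715   0.         309.92125134]
 [  0.         513.50240715 239.75784134]
 [  0.           0.           1.        ]] [ 0.70672829 -2.55013219  1.23611651] [0.52615319 0.22205249 0.56733911]
top [[606.85888393   0.         324.76809073]
 [  0.         606.85888393 235.30436932]
 [  0.           0.           1.        ]] [ 2.16162077 -2.20382009  0.06446687] [0.04251426 0.58821661 0.88771203]
-0.0188
```

View pics/side0.png

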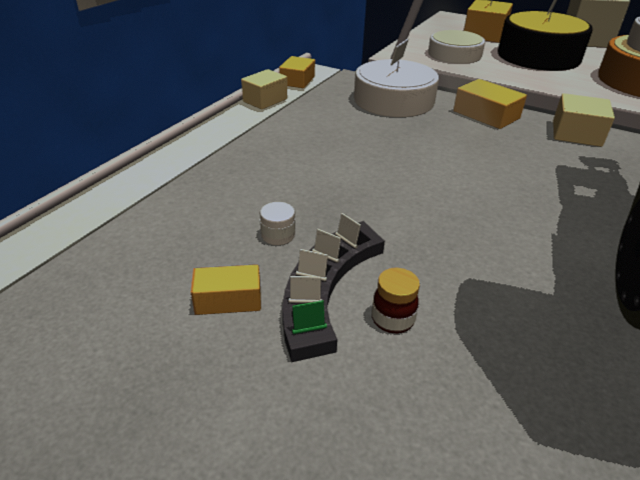

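View pics/top0.png

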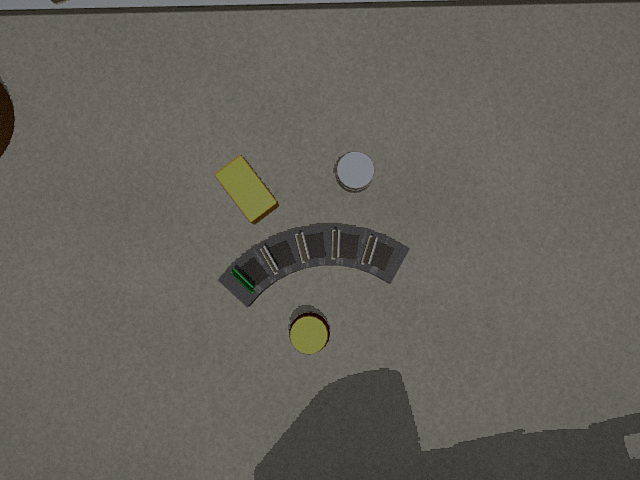

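The side view shows the green blade at the near end (308,318) and the white blades running away to (348,230). In the top view the duct's arc runs from (235,290) to (398,265). The green blade is at (243,278) and the white ones at (270,260), (303,246), (337,243) and (370,250). The cheese is at (246,190), the goat's cheese at (355,170) and the jar at (310,333).

```bash
cat > h.py <<'E'
import numpy as np,cv2
def cloud(c):
    v,u=np.mgrid[:480,:640];K=c["mtx"];z=c["range_z"]
    P=np.stack([(u-K[0,2])/K[0,0]*z,(v-K[1,2])/K[1,1]*z,z],-1)
    R=cv2.Rodrigues(c["rvec"])[0]
    return (P-c["tvec"].ravel())@R
E
python3 - <<'E'
from h import *
from scipy.optimize import least_squares
C={n:dict(np.load(n+"0.npz")) for n in("top","side")}
c=C["top"];P=cloud(c);im=c["image"];hsv=cv2.cvtColor(im,cv2.COLOR_RGB2HSV)
roi=np.zeros((480,640),bool);roi[215:312,212:415]=1
print("deck z",np.median(P[320:400,100:200,2]))
z=P[...,2]; 
m=roi&(z>.012)&(z<.08)
m=cv2.morphologyEx(m.astype(np.uint8),cv2.MORPH_OPEN,np.ones((3,3)))
n,l,s,_=cv2.connectedComponentsWithStats(m);k=1+np.argmax(s[1:,4]);m=l==k;print(s)
duct=m&(z<.033)
print("duct z",np.median(z[duct]))
Q=P[duct]
# contour, circles .15 and .21
ct=max(cv2.findContours(m.astype(np.uint8),0,1)[0],key=len)[:,0]
B=P[ct[:,1],ct[:,0]];B=B[(B[:,2]>.015)&(B[:,2]<.035)]
def res(p):
    r=np.hypot(B[:,0]-p[0],B[:,1]-p[1]);return np.minimum(abs(r-.15),abs(r-.21))
f=least_squares(res,[Q[:,0].mean()-.17,Q[:,1].mean()],loss="soft_l1",f_scale=.002)
r=np.hypot(*(B[:,:2]-f.x).T)
print("centre",f.x,np.median(res(f.x)),"inner",np.median(r[r<.165]),"outer",np.median(r[r>.2]))
cen=f.x
A=np.degrees(np.arctan2(Q[:,1]-cen[1],Q[:,0]-cen[0]));print("duct ang",A.min(),A.max())
hi=m&(z>.05);ra=np.hypot(P[...,0]-cen[0],P[...,1]-cen[1]);an=np.degrees(np.arctan2(P[...,1]-cen[1],P[...,0]-cen[0]))
n,l,s,ce=cv2.connectedComponentsWithStats(hi.astype(np.uint8))
for i in range(1,n):
    if s[i,4]<8: continue
    t=l==i;t2=t&(z>.062);print(ce[i].round(),"ang",an[t].mean(),an[t2].mean(),"r",ra[t].min(),ra[t].max(),ra[t].mean(),"z",z[t].max())
for nm in C:
    p=cloud(C[nm]);i=C[nm]["image"].astype(int);g=(i[...,1]>1.6*i[...,0])&(i[...,1]>1.5*i[...,2])&(i[...,1]>40)&(p[...,2]>.03)&(p[...,2]<.09)
    q=p[g];print(nm,"green",g.sum(),q.mean(0),q[:,2].max(),"ang",np.degrees(np.arctan2(q[:,1].mean()-cen[1],q[:,0].mean()-cen[0])), np.hypot(q[:,0].mean()-cen[0],q[:,1].mean()-cen[1]))
for nm,(a,b,cc,d) in dict(cheese=(150,225,210,280),goat=(145,195,330,380),jar=(300,360,285,335)).items():
    w=P[a:b,cc:d].reshape(-1,3);w=w[w[:,2]>.035];print(nm,w.min(0).round(3),w.max(0).round(3),"rmin/max",np.hypot(*(w[:,:2]-cen).T).min(),np.hypot(*(w[:,:2]-cen).T).max())
E
```

```text
deck z -0.000505642831785265
[[     0      0    640    480 299533]
 [   246    215     17      9    108]
 [   218    225    191     82   7559]]
duct z 0.024804569862395192
centre [0.3946868  0.02737783] 0.0007251772104220344 inner 0.1508747309537716 outer 0.20947893880074858
duct ang -36.85064688664558 53.376608620693844
[337. 243.] ang -4.32313806742314 -4.705088416735819 r 0.16059528477778964 0.19959981422196837 0.1807144295944186 z 0.06865997836475421
[304. 246.] ang 10.787633304620861 10.308955572481487 r 0.16048594822588166 0.20002076873524569 0.1798383858783061 z 0.06804108838016609
[371. 250.] ang -20.195470633979383 -20.56455260573762 r 0.1605977847099396 0.20028972646306853 0.1803391517432075 z 0.06975753323323948
[270. 259.] ang 27.244814711859238 26.958617556956366 r 0.1601926768452749 0.19970633328961054 0.17968945683856888 z 0.06810122401307216
[242. 278.] ang 42.634658620099096 42.31265945521424 r 0.16002042800105898 0.19950341896196863 0.18002270492431416 z 0.06906546902049147
top green 125 [0.52478593 0.15140764 0.0507225 ] 0.06906546902049147 ang 43.63187314718652 0.17974753273216584
side green 840 [0.52436357 0.15284487 0.04798545] 0.06795001260133518 ang 44.05473705286423 0.18043847664294793
cheese [0.527 0.024 0.035] [0.709 0.192 0.926] rmin/max 0.13283330272274918 0.33957011013168786
goat [ 0.527 -0.041  0.035] [0.708 0.024 0.926] rmin/max 0.13283330272274918 0.31734497736987816
jar [0.421 0.024 0.035] [0.527 0.086 0.926] rmin/max 0.029994519498077906 0.13283330272274918
```

Emit:
apply_moves(plan=[33.5, -33.9, 0, 0, 33.5, -33.9, 0, 0, 33.5, -33.9, 0, 0, 33.5, -33.9, 0, 0, 33.5, -33.9, 0, 0, 33.5, -33.9, 0, 0, 33.5, -33.9, 0, 0, 33.5, -33.9, 0, 0, 33.5, -33.9, 0, 0, 33.5, -33.9, 0, 0, 33.5, -33.9, 0, 0, 33.5, -33.9, 0, 0, 33.5, -33.9, 0, 0, 33.5, -33.9, 0, 0, 33.5, -33.9, 0, 0, 33.5, -33.9, 0, 0, 0, 0, 0, 0, 0, 0, 0, 0], hand=-1, squeeze=20)

```text
time_s: 1.9
ee_pos: [0.5097, 0.1653, 0.2046]
eef_rot: [-3.142, 0.002, 0.328]
force: [0.0, 0.2, -0.4]
grip_width: 0.0006
grip_force: 0.0
```

Emit:
apply_moves(plan=[0, 0, 0, -0.141, 0, 0, 0, -0.141, 0, 0, 0, -0.141, 0, 0, 0, -0.141, 0, 0, 0, -0.141, 0, 0, 0, -0.141, 0, 0, 0, -0.141, 0, 0, 0, -0.141, 0, 0, 0, -0.141, 0, 0, 0, -0.141, 0, 0, 0, -0.141, 0, 0, 0, -0.141, 0, 0, 0, -0.141, 0, 0, 0, -0.141, 0, 0, 0, -0.141, 0, 0, 0, 0, 0, 0, 0, 0, 0, 0, 0, 0])

```text
time_s: 3.7
ee_pos: [0.51, 0.1644, 0.2056]
eef_rot: [3.142, 0.0, 2.438]
force: [0.9, -0.0, 0.5]
grip_width: 0.0004
grip_force: 0.0
```

Emit:
apply_moves(plan=[0, 0, 20, 0, 0, 0, 20, 0, 0, 0, 20, 0, 0, 0, 20, 0, 0, 0, 20, 0, 0, 0, 15, 0, 0, 0, 10, 0, 0, 0, 10, 0, 0, 0, 10, 0, 0, 0, 5, 0, 0, 0, 0, 0, 0, 0, 0, 0])

```text
time_s: 4.9
ee_pos: [0.5103, 0.1649, 0.0558]
eef_rot: [3.141, 0.0, 2.442]
force: [0.1, -0.7, -0.3]
grip_width: 0.0005
grip_force: 0.0
```

```bash
python3 - <<'E'
from station import monitor,camera
import cv2,numpy as np
o=monitor.get_obs();p=o["ee_pos"];d=p[:2]-[.3947,.0274]
print(p,o["eef_rot"],o["force"],np.hypot(*d),np.degrees(np.arctan2(d[1],d[0])))
a=camera("side")["image"][190:380,190:440];b=camera("top")["image"][190:340,190:440]
cv2.imwrite("pics/c1.png",cv2.resize(np.vstack([a,b]),None,fx=1.7,fy=1.7,interpolation=2)[:,:,::-1])
E
```

```text
[0.51026457 0.16493443 0.0557873 ] [3.14121122e+00 2.57413652e-04 2.44171382e+00] [ 0.05953147 -0.66312064 -0.2618278 ] 0.17964100132482455 49.96103355394049
```

View pics/c1.png

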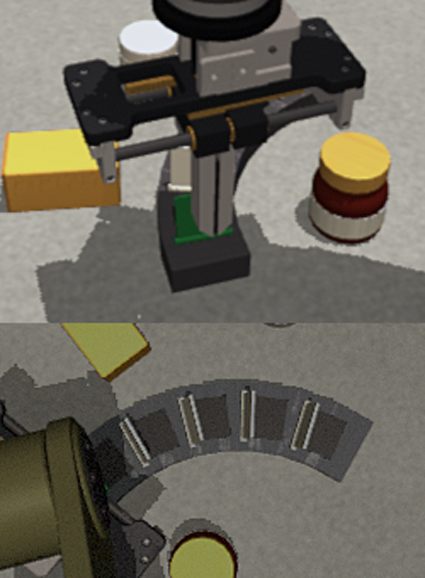

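The shut fingers stand behind the green blade (crop about (210,225)), which is still upright, and nothing is touched. I'm lowering to the sweep height next.

Emit:
apply_moves(plan=[0, 0, 8, 0, 0, 0, 6, 0, 0, 0, 4, 0, 0, 0, 3, 0, 0, 0, 0, 0, 0, 0, 0, 0, 0, 0, 0, 0])

```text
time_s: 5.7
ee_pos: [0.5102, 0.1649, 0.0346]
eef_rot: [3.141, 0.0, 2.442]
force: [-0.1, 0.1, -0.6]
grip_width: 0.0002
grip_force: 0.0
```

Emit:
apply_moves(plan=[0, 0, 0, 0])

```text
time_s: 5.8
ee_pos: [0.5102, 0.1649, 0.0347]
eef_rot: [3.141, 0.0, 2.442]
force: [-0.1, -0.1, 0.0]
grip_width: 0.0005
grip_force: 0.0
```

Emit:
apply_moves(plan=[0, 0, 0, 0])

```text
time_s: 5.9
ee_pos: [0.5101, 0.1649, 0.0346]
eef_rot: [3.141, 0.0, 2.442]
force: [0.3, -0.3, -0.2]
grip_width: 0.0004
grip_force: 0.0
```

Emit:
apply_moves(plan=[0, 0, 0, 0])

```text
time_s: 6.0
ee_pos: [0.5101, 0.1649, 0.0345]
eef_rot: [3.142, 0.0, 2.442]
force: [-0.2, 0.8, -0.8]
grip_width: 0.0006
grip_force: 0.0
```

Emit:
apply_moves(plan=[0, 0, 1.2, 0, 0, 0, 0, 0, -5.4, 0, 0, 0.03, -5.4, -0.1, 0, 0.03, -5.4, -0.1, 0, 0.03, -5.4, 0, 0, 0.03, -5.4, -0.1, 0, 0.03, -5.4, -0.1, 0, 0.03, -5.4, -0.1, 0, 0.03, -5.4, 0, 0, 0.03, -5.4, -0.1, 0, 0.03, -5.4, -0.1, 0, 0.03])

```text
time_s: 7.2
ee_pos: [0.546, 0.1242, 0.0333]
eef_rot: [3.141, -0.0, 2.139]
force: [-0.6, 1.5, 1.5]
grip_width: 0.0005
grip_force: 0.7
```

```bash
cat > s.py <<'E'
import sys,cv2,numpy as np
from station import monitor,camera
o=monitor.get_obs();p=o["ee_pos"];d=p[:2]-[.3947,.0274];t=np.degrees(np.arctan2(d[1],d[0]))
print(p,"yaw-90",np.degrees(o["eef_rot"][2])-90,o["force"],"r",np.hypot(*d),"th",t)
a=camera("side")["image"][190:380,190:440];b=camera("top")["image"][190:340,190:440]
cv2.imwrite(sys.argv[1],cv2.resize(np.vstack([a,b]),None,fx=1.7,fy=1.7,interpolation=2)[:,:,::-1])
E
python3 s.py pics/c2.png
```

```text
[0.54595265 0.12421941 0.0333104 ] yaw-90 32.57254770768871 [-0.61672449  1.50801817  1.53153492] r 0.17958664798931198 th 32.62400326082478
```

View pics/c2.png

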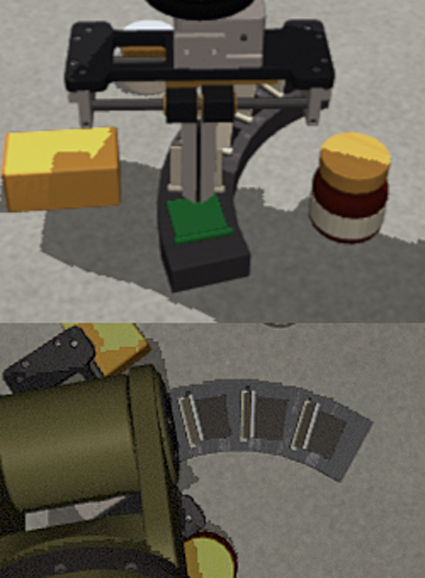

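The green blade is folded flat (crop about (198,218)), with the force near 2 N and the path on the arc. I'm continuing the pass.

Emit:
apply_moves(plan=[-5.4, -0.1, 0, 0.03, -5.4, 0, 0, 0.03, -5.4, -0.1, 0, 0.03, -5.4, -0.1, 0, 0.03, -5.4, 0, 0, 0.03, -5.4, -0.1, 0, 0.03, -5.4, -0.1, 0, 0.03, -5.4, -0.1, 0, 0.03, -5.4, 0, 0, 0.03, -5.4, -0.1, 0, 0.03, -5.4, -0.1, 0, 0.03, -5.4, -0.1, 0, 0.03, -5.4, 0, 0, 0.03, -5.4, -0.1, 0, 0.03, -5.4, -0.1, 0, 0.03, -5.4, -0.1, 0, 0.03])

```text
time_s: 8.9
ee_pos: [0.5736, 0.0431, 0.0332]
eef_rot: [-3.142, 0.0, 1.659]
force: [0.2, 0.8, 1.0]
grip_width: 0.0006
grip_force: 0.3
```

```bash
python3 s.py pics/c3.png
```

```text
[0.57358386 0.04310879 0.03320956] yaw-90 5.069087231349471 [0.17434429 0.84944891 0.97883129] r 0.1795722745051276 th 5.018587068390224
```

View pics/c3.png

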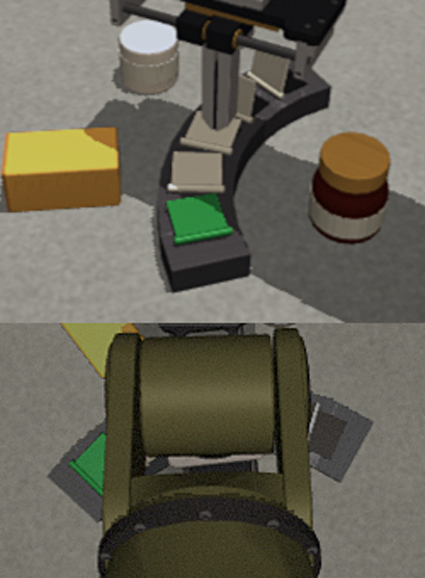

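The green and second blades are flat, the third is folding under the tips (crop about (212,130)), and the fourth and fifth are still upright.

Emit:
apply_moves(plan=[-5.4, -0.1, 0, 0.03, -5.4, 0, 0, 0.03, -5.4, -0.1, 0, 0.03, -5.4, -0.1, 0, 0.03, -5.4, 0, 0, 0.03, -5.4, -0.1, 0, 0.03, -5.4, -0.1, 0, 0.03, -5.4, -0.1, 0, 0.03, -5.4, 0, 0, 0.03, -5.4, -0.1, 0, 0.03, -5.4, -0.1, 0, 0.03, -5.4, -0.1, 0, 0.03, -5.4, 0, 0, 0.03, -5.4, -0.1, 0, 0.03, -5.4, -0.1, 0, 0.03, -5.4, -0.1, 0, 0.03])

```text
time_s: 10.6
ee_pos: [0.5607, -0.0416, 0.0332]
eef_rot: [-3.141, 0.0, 1.179]
force: [0.2, 0.3, 0.2]
grip_width: 0.0006
grip_force: 0.2
```

Emit:
apply_moves(plan=[-5.4, -0.1, 0, 0.03, -5.4, 0, 0, 0.03, -5.4, -0.1, 0, 0.03, -5.4, -0.1, 0, 0.03, -5.4, 0, 0, 0.03, -5.4, -0.1, 0, 0.03, -5.4, -0.1, 0, 0.03, -5.4, -0.1, 0, 0.03, 0, 0, 0, 0, 0, 0, 0, 0])

```text
time_s: 11.6
ee_pos: [0.5399, -0.0787, 0.0332]
eef_rot: [-3.142, 0.0, 0.942]
force: [-0.0, -0.6, 0.4]
grip_width: 0.0006
grip_force: 0.0
```

```bash
python3 s.py pics/c4.png
```

```text
[ 0.53994703 -0.07874962  0.03324709] yaw-90 -36.04050853553546 [-0.00262308 -0.59971259  0.37894325] r 0.1799011982599539 th -36.16013096096474
```

View pics/c4.png

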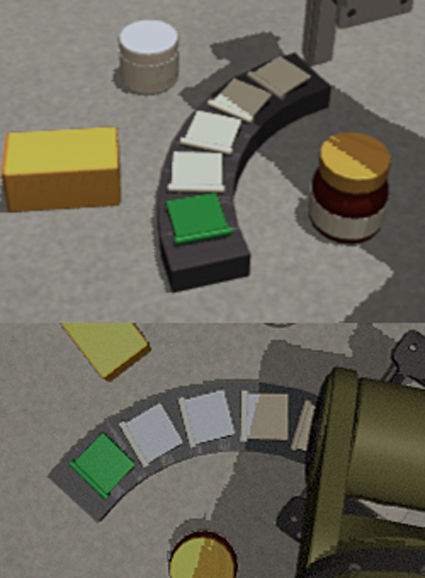

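All five blades lie flat, with the tips just past the fifth (crop about (315,55)). I'm lifting clear.

Emit:
apply_moves(plan=[0, 0, -5, 0, 0, 0, -10, 0, 0, 0, -20, 0, 0, 0, -30, 0, 0, 0, -30, 0, 0, 0, -30, 0, 0, 0, -30, 0, -40, 0, 0, 0, -40, 0, 0, 0, -40, 0, 0, 0, -40, 0, 0, 0, -30, 0, 0, 0, 0, 0, 0, 0, 0, 0, 0, 0, 0, 0, 0, 0])

```text
time_s: 13.2
ee_pos: [0.4287, -0.2317, 0.1887]
eef_rot: [3.141, -0.0, 0.943]
force: [0.1, -0.1, -0.6]
grip_width: 0.0007
grip_force: 0.0
```

```bash
python3 - <<'E'
from h import *
from station import monitor,camera
o=monitor.get_obs();print(o["ee_pos"],o["force"])
cen=np.array([.3947,.0274])
c=camera("side");P=cloud(c)
r=np.hypot(P[...,0]-cen[0],P[...,1]-cen[1]);a=np.degrees(np.arctan2(P[...,1]-cen[1],P[...,0]-cen[0]))
for k in range(5):
    t=43-15.9*k
    for lo,hi in((1,4),(8.5,11.5)):
        m=(abs(r-.18)<.015)&(a<t-lo)&(a>t-hi)&(P[...,2]<.1);print(k+1,m.sum(),P[m][:,2].mean().round(4),P[m][:,2].max().round(4))
cv2.imwrite("pics/c5.png",c["image"][:,:,::-1])
E
```

```text
[ 0.42868248 -0.23169278  0.18865966] [ 0.08382513 -0.05296312 -0.612006  ]
1 129 0.0317 0.034
1 58 0.0328 0.0345
2 115 0.0317 0.0341
2 52 0.0331 0.0348
3 100 0.0316 0.034
3 46 0.0328 0.0348
4 88 0.0319 0.0337
4 49 0.0319 0.0347
5 74 0.0318 0.0346
5 43 0.0314 0.0354
```

View pics/c5.png

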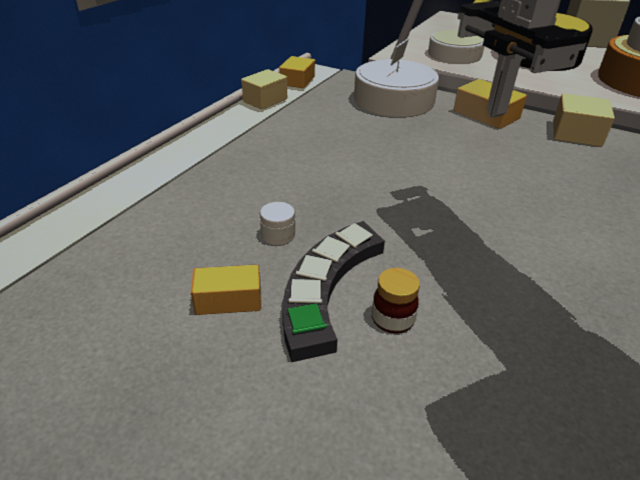

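All five blades are flat, from the green one at (307,318) to the fifth at (354,235). The cheese, goat's cheese and jar haven't moved, and the hand is well clear.

```bash
python3 -c "
from station import ctrl
print(ctrl.hand_in())"
```

```text
the job is handed in; nothing more can be done
None
```

I folded all five blades flat in one pass along the curve, starting with the green one; the contact force read about 2 N or less at each check, the cheeses and jar were not touched, the hand finished clear, and the job is handed in.

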